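# Put the pressing templates away in their tray

## Robot

A 6-joint arm with a two-finger parallel gripper is mounted at the origin on the work surface. World frame = base frame: x ahead of the robot, y to its left, z up, the work surface at z = 0. Lengths are in m, angles in rad, forces in N, time in s.
With the tool pointing down it reaches from about 0.375 to 0.975 m from the base axis. Payload 3.8 kg.
Tool frame: the origin (TCP) lies between the finger pads; the fingertips stand 17 mm ahead of it and the grasp point (between the pads) lies 2 mm behind it (env.tip_extent is the distance from the TCP to the fingertips, in m); z points along the fingers, y is the direction in which the jaws open and shut (so a half turn about z gives the same grasp; the last joint's range is limited). The gripper opens to 85 mm and grips with 20 to 120 N. Pads are 22 mm wide; open, the fingers measure 114 mm over their backs; the gripper's body (76 mm by 85 mm) begins 54 mm behind the grasp point. The pads swing forward as they close: fully open they stand 13 mm farther back than shut.
Start: joints at [1.273, 0.264, 1.604, -0, 1.274, -0.037], TCP at [0.174, 0.652, 0.248] pointing down, gripper open.
Joint ranges: [-2.63, 2.63], [-0.94, 2.18], [0.31, 2.57], [-1.31, 4.45], [0, 2.66], [-2.55, 2.55]. Speed limits (rad/s): [2.57, 2.57, 3.14, 3.14, 3.14, 3.14].

## Interface

Orientations are given as a unit quaternion [x, y, z, w].
In Python, from rig import observe, eyes, order, env gives the robot as it stands.
- The arm moves only by the tool servo_tool, never from a script. Its argument "rows" is one flat list of numbers, 7 for each row, row after row: the shift along the tool's x, y, z in cm, then the turn, a rotation vector about the tool's x, y, z in degrees, then the finger opening in cm, from 0 to 8.54. A call has exactly 5 rows; each row is the pose to reach, as a shift and turn from the pose commanded when the call began, along the tool's axes at that moment; what a row does not reach only later rows make up. A row lasts 1/10 s, in which the tool goes at most 50 mm and 8.59 degrees, less where a joint would pass 70% of its speed; a pose out of reach is approached as far as the arm can. A call with a gripper value outside its range is refused whole. The fingers move at their own pace and stop on an object; "grip_force" is the grip in N (left out, the last holds). Time passes only in rows, so rows that repeat a pose let the fingers close, or fill a call up. It gives the time, the measured TCP pose, the force and the opening at its end, in the units of the state.
- observe(): the state, without advancing time (a new reading comes with each control period).
- eyes.camera(name): name is "scene" or "top"; returns a dict with "pixels" (480x640x3 uint8, red, green, blue), "depth" (480x640 float32, m along the optical axis (not along the pixel's ray), 0 where there is no reading), "K" (3x3 intrinsics, pixels), "origin" and "rotation" of the camera in the world. Camera axes: x right, y up, looking along -z (the intrinsics and any distortion apply to the point x, -y, -z); pixel columns grow to the right and rows downward; lengths in m; the calibration is good to about 2 mm. A picture is of the moment at which its call begins.
- order.job_done(): hands the job in, once; it reports no verdict.
Trained networks look in a picture, given as the dict that the camera call returned (one of the last four; its "shot" number tells which), for a name from the list of things; names that differ only in an ending like _2 or _b are one class to them, and where a whole thing is asked for, a point or a joint stands for the part that bears it (a point fixed in the world has none). Each returns a list of dicts, best first, with "p" (0 to 1); they miss things now and then, are a little off and sometimes report something else, mostly with a low value. They report only what shows in the picture. A call takes as long as a camera call. They do not tell look-alikes from the thing itself.
- eyes.outline_of(picture, label): "region" (480x640 bool, what is visible of it) and "at" ([column, row] in pixels, amid what is visible of it).
- eyes.landmark_of(picture, label): "at" ([column, row] in pixels: a listed point, or the origin of a listed thing).
The state is a dict: "clock": time; "joint_pos": joint angles; "qvel": joint speeds; "tau": joint torques, N m; "tool_pos": TCP position; "ee_rot": TCP orientation; "ft_force": force on the tool from outside, world axes, zero at the start; "moment": the same for the moment, N m; "opening": finger opening in m.
Only numpy, scipy, OpenCV 4.12 (cv2) and the standard library are available. Lean on these libraries where they do the work, as an engineer would, in place of code of your own. Each camera call takes 0.05 s, during which the arm holds its last target. There are 200 camera calls.

## Task

The four pocket-flap templates have cooled in the open-ended cradle, stacked a little unevenly. Lift them out together as one pile, set the pile down on clear bench and let go so that you can change your grip (the cradle leaves only the short ends free, the tray has finger room only at the long sides), then bring the whole pile to the template tray and lay it in, tucked under the keeper lip, all four lying flat and fully down. Leave the iron, the wooden block and the spray bottle where they are.

Things in the scene. Friction and masses are not known exactly. Their poses are not given: they have to be found in the camera images.
- template1_mid (a point): centre of template 1 (lowest of the pile at the start; all four are alike): a loose plain aluminium plate 60 x 44 x 5 mm, about 36 g. Its own x runs along the 60 mm length, z is the plate's normal. At the start the four lie flat on one another in the cradle (a pile 20 mm high, bottom 6 mm above the bench), long way along the cradle's x, each shifted up to 3 mm lengthwise and 1 mm sideways and turned up to 0.02 rad
- template2_mid (a point): centre of template 2 (second from below of the pile at the start; all four are alike): a loose plain aluminium plate 60 x 44 x 5 mm, about 36 g. Its own x runs along the 60 mm length, z is the plate's normal. At the start the four lie flat on one another in the cradle (a pile 20 mm high, bottom 6 mm above the bench), long way along the cradle's x, each shifted up to 3 mm lengthwise and 1 mm sideways and turned up to 0.02 rad
- template3_mid (a point): centre of template 3 (third from below of the pile at the start; all four are alike): a loose plain aluminium plate 60 x 44 x 5 mm, about 36 g. Its own x runs along the 60 mm length, z is the plate's normal. At the start the four lie flat on one another in the cradle (a pile 20 mm high, bottom 6 mm above the bench), long way along the cradle's x, each shifted up to 3 mm lengthwise and 1 mm sideways and turned up to 0.02 rad
- template4_mid (a point): centre of template 4 (top of the pile at the start; all four are alike): a loose plain aluminium plate 60 x 44 x 5 mm, about 36 g. Its own x runs along the 60 mm length, z is the plate's normal. At the start the four lie flat on one another in the cradle (a pile 20 mm high, bottom 6 mm above the bench), long way along the cradle's x, each shifted up to 3 mm lengthwise and 1 mm sideways and turned up to 0.02 rad
- cradle: cooling cradle, dark steel U-channel fixed to the bench, at x about 0.46-0.56 m left or right of the robot's y = 0 line, the tray on the other side, clear bench between them about (0.52, 0); origin under its centre. Along its x 44 mm long and open at both ends, so the pile sticks out some 8 mm there. Floor 6 mm above the bench; two upright cheeks 3 mm thick on its +y and -y sides, 48.4 mm apart inside, reaching 28 mm above the bench (2 mm above the pile)
- tray: template tray, grey sheet metal fixed to the bench, walls and floor 3 mm thick; origin under its centre, x along its length, the lip end at -x (towards the robot). Screw tabs 3 mm thick stick out 16 mm beyond the -x end and 14 mm beyond the +x end. A level pile cannot pass the lip: it must go in with its -x end low
- tray_floor (a point): centre of the tray's inner floor, 3 mm above the bench; axes as the tray's. Inside 62.8 mm long (x from -31.4 to +31.4 mm) and 46.4 mm wide (y from -23.2 to +23.2 mm). The long sides are open for fingers over the middle 44.8 mm, right down to the floor; only short side walls stand beside: next to the lip 10 mm long, 24 mm above the floor, and at the +x end 8 mm long, 11 mm above the floor
- tray_lip (a point): middle of the keeper lip's free edge, on its underside, 24 mm above the tray's floor, at tray x = -24.4 mm. The lip is a 2.5 mm thick strip across the whole width on top of the high -x end wall, overhanging the inside by 7 mm; its top is 29.5 mm above the bench
- tray_front (a point): middle of the top edge of the low +x end wall, 6 mm above the tray's floor, at tray x = +31.4 mm (its inner face)
- iron_mid (a point): steam iron with wooden handle, about 200 x 108 x 121 mm, lying on a rubber rest at the far left; centre. Leave alone
- clapper_mid (a point): loose wooden pressing block 90 x 36 x 34 mm at the far middle; centre. Leave alone
- spray_mid (a point): spray bottle, 68 mm across and 174 mm high, far right; centre. Leave alone
Not all that is in view belongs to the job. Leave any black or green look-alike of the part that bears template4_mid alone.

How it is judged:
On the way, in this order (a step that is already met when the one before it is completed fails the run):
1. all four templates are lifted out of the cradle together (height (world z) of each of template1_mid, template2_mid, template3_mid, template4_mid above 0.035 m), for 0.2 s.
2. the pile is set down on the bench clear of the cradle and let go (every centre under 22.5 mm above the bench and over 70 mm from the cradle's centre seen from above, fingers touching nothing) (height (world z) of each of template1_mid, template2_mid, template3_mid, template4_mid below 0.0225 m and horizontal distance between each of template1_mid, template2_mid, template3_mid, template4_mid and cradle above 0.07 m and contact force between the fingers and anything else below 0.2 N), for 0.2 s.
3. all four templates are brought to the tray together, held up off its floor (each centre within 60 mm of the tray's centre seen from above and more than 12 mm above the bench) (horizontal distance between each of template1_mid, template2_mid, template3_mid, template4_mid and tray_floor below 0.06 m and height (world z) of each of template1_mid, template2_mid, template3_mid, template4_mid above 0.012 m), for 0.2 s.
At the end, for the whole second after the job is handed in: All four templates lie in the tray under the keeper lip: each centre within 3 mm of the tray's centre lines along and across, no more than 19.5 mm above the tray's floor (17.5 mm is the top plate fully down), and each flat to 0.04 rad (x of template1_mid in the frame of tray_floor between -0.003 and 0.003 m and y of template1_mid in the frame of tray_floor between -0.003 and 0.003 m and z of each of template1_mid, template2_mid, template3_mid, template4_mid in the frame of tray_floor below 0.0195 m and angle between each of template1_mid, template2_mid, template3_mid, template4_mid's own z axis and vertical below 0.04 rad and x of template2_mid in the frame of tray_floor between -0.003 and 0.003 m and y of template2_mid in the frame of tray_floor between -0.003 and 0.003 m and x of template3_mid in the frame of tray_floor between -0.003 and 0.003 m and y of template3_mid in the frame of tray_floor between -0.003 and 0.003 m and x of template4_mid in the frame of tray_floor between -0.003 and 0.003 m and y of template4_mid in the frame of tray_floor between -0.003 and 0.003 m); the robot touches nothing.
It fails at once if the iron is moved more than 20 mm (distance of iron_mid from where it was at the start of the episode above 0.02 m).
It fails at once if the wooden pressing block is moved more than 20 mm (distance of clapper_mid from where it was at the start of the episode above 0.02 m).
It fails at once if the spray bottle is moved more than 20 mm (distance of spray_mid from where it was at the start of the episode above 0.02 m).
It also fails if it takes over 61 s, if anything falls off the work surface, if the arm or the gripper's body presses on something with over 40 N, if the wrist force passes 120 N, or if a joint passes its speed limit or range.

## Working session

There is one attempt and no reset: what is moved stays moved. The work goes in short steps, Python scripts to look and compute and a tool call to move; the robot and the scene stay as the last step left them, time stands still between calls to the robot, and variables do not carry over. Pictures are saved under pics/ and viewed, about 8 in all and at most 12, crops included, and the job is handed in when it is done.

Besides the shell and the picture viewer there is one more tool, called after "Emit:" by a JSON object that holds its "name" and its "arguments". servo_tool: Moves the arm, as the interface text tells. Its arguments: {"type":"object","properties":{"rows":{"type":"array"},"grip_force":{"type":"number"}},"required":["rows"]}

```bash
mkdir -p pics; ls
cat > h.py <<'E'
import numpy as np,cv2
from rig import observe,eyes,order,env
from scipy.spatial.transform import Rotation as R
def ray(c,px):
    K=c["K"];u,v=px
    d=np.array([(u-K[0,2])/K[0,0],-(v-K[1,2])/K[1,1],-1.0])
    return np.array(c["rotation"])@d
def at_z(c,px,z):
    d=ray(c,px);o=np.array(c["origin"]);return o+d*(z-o[2])/d[2]
def cloud(c):
    K=c["K"];v,u=np.mgrid[0:480,0:640];D=c["depth"]
    p=np.stack([(u-K[0,2])/K[0,0]*D,-(v-K[1,2])/K[1,1]*D,-D],-1)
    return p@np.array(c["rotation"]).T+np.array(c["origin"])
def save(c,n,box=None,s=1):
    im=cv2.cvtColor(c["pixels"],cv2.COLOR_RGB2BGR)
    if box: im=im[box[1]:box[3],box[0]:box[2]]
    cv2.imwrite("pics/"+n,cv2.resize(im,None,fx=s,fy=s,interpolation=cv2.INTER_CUBIC))
E
python3 - <<'E'
from h import *
s=observe();print(s["clock"],s["tool_pos"],s["ee_rot"])
out=[]
for n in("top","scene"):
    c=eyes.camera(n);save(c,n+"0.png");P=cloud(c);print(n,c["origin"],c["K"][0],c.keys())
    for l,z in(("template4_mid",.0235),("cradle",0),("tray",0),("tray_floor",.003),("tray_lip",.027),("tray_front",.009),("clapper_mid",.017)):
        for r in eyes.landmark_of(c,l)[:3]:
            print(l,round(r["p"],2),np.round(r["at"],1),np.round(at_z(c,r["at"],z),4))
E
```

```text
pics
0.0 [0.1738588  0.65151945 0.24694168] [ 1.30020156e-01  9.91510719e-01 -1.10516148e-03 -1.75909052e-04]Traceback (most recent call last):
  File "<stdin>", line 5, in <module>
  File "h.py", line 13, in cloud
    return p@np.array(c["rotation"]).T+np.array(c["origin"])
           ~^~~~~~~~~~~~~~~~~~~~~~~~~~
ValueError: matmul: Input operand 1 has a mismatch in its core dimension 0, with gufunc signature (n?,k),(k,m?)->(n?,m?) (size 4 is different from 3)
```

```bash
sed -i 's/np.array(c\["rotation"\])/RM(c)/' h.py; sed -i '3a def RM(c): return R.from_quat(c["rotation"]).as_matrix()' h.py
python3 - <<'E'
from h import *
for n in("top","scene"):
    c=eyes.camera(n);save(c,n+"0.png");P=cloud(c);print(n,c["origin"],c["rotation"],c["K"][0],[k for k in c])
    print("bench z",np.median(P[300:400,200:400,2]))
    for l,z in(("template4_mid",.0235),("cradle",0),("tray",0),("tray_floor",.003),("tray_lip",.027),("tray_front",.009),("clapper_mid",.017)):
        for r in eyes.landmark_of(c,l)[:3]:
            print(l,round(r["p"],2),np.round(r["at"],1),np.round(at_z(c,r["at"],z),4))
E
```

```text
top [0.32331221 0.00987188 1.16099181] [-0.07139905  0.07715449  0.73873813 -0.6657442 ] [493.18509998   0.         322.09356405] ['pixels', 'depth', 'K', 'origin', 'rotation', 'shot']
bench z 0.0010693805859645078
template4_mid 0.92 [261.9 252.4] [0.5159 0.1341 0.0235]
template4_mid 0.84 [232.3 180.9] [0.6967 0.1914 0.0235]
template4_mid 0.83 [257.4 304.4] [0.3974 0.1537 0.0235]
cradle 0.46 [265.1 256.1] [0.5102 0.1298 0.    ]
tray 0.85 [399.7 263. ] [ 0.4607 -0.1859  0.    ]
tray_floor 0.61 [393.8 259.2] [ 0.4707 -0.1728  0.003 ]
tray_lip 0.62 [400.5 268.1] [ 0.4456 -0.1816  0.027 ]
tray_front 0.77 [400.9 251.3] [ 0.4869 -0.191   0.009 ]
scene [ 0.91616154 -0.50447584  0.77666904] [0.34635434 0.10544227 0.293315   0.88480897] [489.18396622   0.         320.97197421] ['pixels', 'depth', 'K', 'origin', 'rotation', 'shot']
bench z 0.0006135109835548325
template4_mid 0.8 [337.7 224.3] [0.5176 0.1199 0.0235]
template4_mid 0.74 [271.5 229.5] [0.4142 0.0218 0.0235]
template4_mid 0.72 [426.9 247.1] [0.703  0.1777 0.0235]
cradle 0.73 [337.9 232.1] [0.5192 0.12   0.    ]
tray 0.65 [222.8 312.2] [ 0.4655 -0.1832  0.    ]
tray_floor 0.7 [224.7 305.7] [ 0.4597 -0.1716  0.003 ]
tray_lip 0.88 [212.6 290.8] [ 0.4319 -0.1708  0.027 ]
tray_front 0.87 [228.7 318.9] [ 0.4898 -0.1912  0.009 ]
clapper_mid 0.63 [367.1 305.5] [ 0.6811 -0.0166  0.017 ]
```

View pics/top0.png

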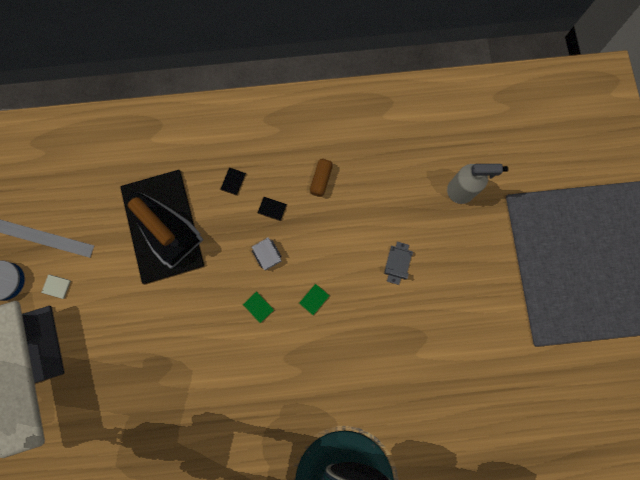

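View pics/scene0.png

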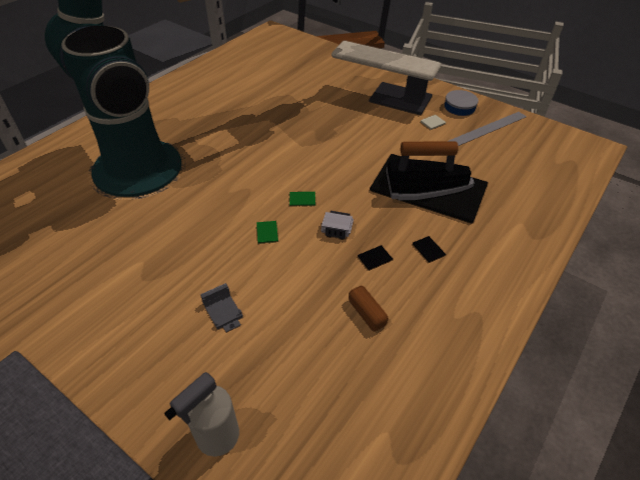

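Run:
```python
from h import *
tiles=[]
for n,bs in(("top",((236,226,296,282),(370,235,430,291))),("scene",((308,196,368,252),(193,278,253,334)))):
    c=eyes.camera(n);np.savez(n+".npz",**{k:c[k] for k in("pixels","depth","K","origin","rotation")})
    P=cloud(c)
    for l,(b) in zip(("template4_mid","tray"),bs):
        x0,y0,x1,y1=b;im=cv2.cvtColor(c["pixels"][y0:y1,x0:x1],cv2.COLOR_RGB2BGR)
        tiles.append(cv2.resize(im,(390,290),interpolation=cv2.INTER_CUBIC))
        Q=P[y0:y1,x0:x1].reshape(-1,3);
        for lo,hi in((.003,.012),(.012,.02),(.02,.035)):
            q=Q[(Q[:,2]>lo)&(Q[:,2]<hi)]
            if len(q)>5:
                r=cv2.minAreaRect((q[:,:2]*1000).astype(np.float32));print(n,l,lo,len(q),np.round(q.mean(0),4),np.round(r[0],1),np.round(r[1],1),round(r[2],1))
        for o in eyes.outline_of(c,l)[:3]:
            if y0<o["at"][1]<y1 and x0<o["at"][0]<x1:
                p=np.argwhere(o["region"])[:,::-1];w=np.array([at_z(c,q,.026 if l!="tray" else .003)[:2] for q in p])*1000
                r=cv2.minAreaRect(w.astype(np.float32));print("outline",n,l,o["p"],np.round(r[0],1),np.round(r[1],1),round(r[2],1))
cv2.imwrite("pics/m1.png",np.vstack([np.hstack(tiles[:2]),np.hstack(tiles[2:])]))
```

```text
top template4_mid 0.003 499 [0.5155 0.1295 0.0043] [516.5 128.6] [142.  132.3] 84.5
top template4_mid 0.012 27 [0.4973 0.1126 0.0159] [512.8 123.8] [62.9 52.8] 23.7
top template4_mid 0.02 568 [0.5121 0.1237 0.0268] [512.7 123.7] [63.9 54.6] 23.6
outline top template4_mid 0.87 [511.  123.5] [59.6 42.9] 23.7
top tray 0.003 925 [ 0.4648 -0.1845  0.0049] [ 462.  -185.8] [141.7 131.6] 83.4
top tray 0.012 19 [ 0.4615 -0.1809  0.0156] [ 461.7 -181.4] [52.1 68.4] 68.1
top tray 0.02 121 [ 0.4346 -0.1707  0.0297] [ 435.8 -171.2] [52.6 12.9] 67.6
outline top tray 0.65 [ 460.5 -181.9] [54.5 98.5] 73.5
scene template4_mid 0.003 217 [0.4836 0.1369 0.0055] [502.4 141.9] [135.7 173. ] 35.5
scene template4_mid 0.012 78 [0.5219 0.1036 0.0164] [525.  112.1] [71.7 35.4] 50.4
scene template4_mid 0.02 561 [0.5131 0.1227 0.026 ] [512.1 125.2] [63.8 60.3] 22.5
scene tray 0.003 712 [ 0.4652 -0.1819  0.0051] [ 455.7 -171.9] [110.2 128.7] 40.6
scene tray 0.012 77 [ 0.4438 -0.1736  0.015 ] [ 459.9 -180.8] [52.  65.6] 68.6
scene tray 0.02 161 [ 0.4349 -0.1709  0.0292] [ 435.6 -170.5] [52.7 14.9] 67.7
outline scene tray 0.79 [ 458.6 -178.3] [ 57.3 109. ] 66.3
```

View pics/m1.png

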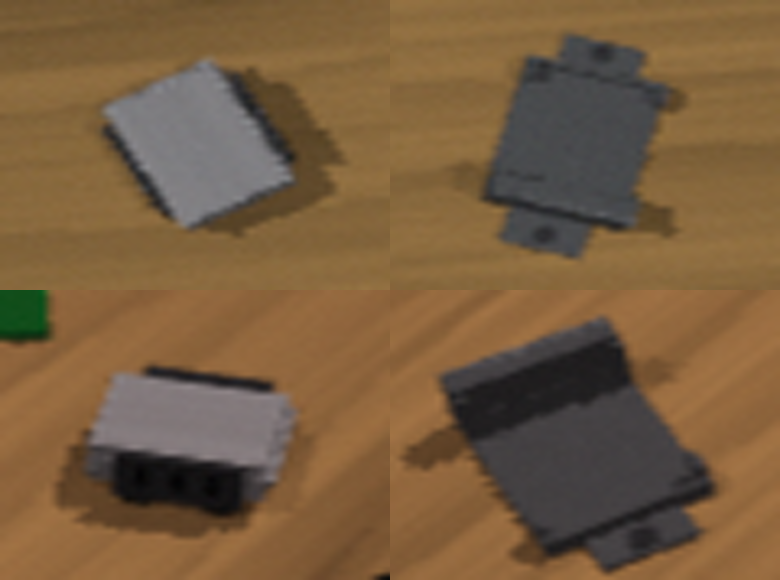

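```bash
cat >> h.py <<'E'
def down(phi,tilt=0):
    """tool pointing down, tool y at yaw phi (deg); tilt about tool y (deg)"""
    p=np.radians(phi);y=np.array([np.cos(p),np.sin(p),0]);z=np.array([0,0,-1.]);x=np.cross(y,z)
    return R.from_matrix(np.column_stack([x,y,z]))*R.from_rotvec([0,tilt,0],degrees=True)
def go(pos,rot):
    s=observe();r=R.from_quat(s["ee_rot"])
    print(round(s["clock"],2),"d cm",np.round(r.inv().apply(np.array(pos)-s["tool_pos"])*100,2),"rot deg",np.round((r.inv()*rot).as_rotvec(degrees=True),2))
E
python3 - <<'E'
from h import *
print([a for a in dir(env) if a[0]!="_"],env.tip_extent)
print(observe()["opening"],down(75).as_quat())
go([.512,.124,.12],down(23.6))
E
```

```text
['Unreachable', 'tip_extent'] 0.017
0.08556550146017423 [0.13052619 0.99144486 0.         0.        ]
1.15 d cm [-46.27 -42.32  12.83] rot deg [-0.    0.   51.46]
```

Emit:
{"name": "servo_tool", "arguments": {"rows": [-46.3, -42.3, 0, 0, 0, 51.5, 8.5, -46.3, -42.3, 0, 0, 0, 51.5, 8.5, -46.3, -42.3, 0, 0, 0, 51.5, 8.5, -46.3, -42.3, 0, 0, 0, 51.5, 8.5, -46.3, -42.3, 0, 0, 0, 51.5, 8.5], "grip_force": 50}}

```text
clock: 1.65
tool_pos: [0.3096, 0.44, 0.2484]
ee_rot: [0.487, 0.874, 0.0, 0.0]
ft_force: [0.5, 0.5, 0.4]
opening: 0.0851
```

Run:
```python
from h import *
go([.512,.124,.12],down(23.6))
```

```text
1.65 d cm [-37.52   0.56  12.84] rot deg [ 0.04 -0.01  8.17]
```

Emit:
{"name": "servo_tool", "arguments": {"rows": [-37.5, 0.6, 7, 0, 0, 8.2, 8.5, -37.5, 0.6, 7, 0, 0, 8.2, 8.5, -37.5, 0.6, 7, 0, 0, 8.2, 8.5, -37.5, 0.6, 9, 0, 0, 8.2, 8.5, -37.5, 0.6, 10, 0, 0, 8.2, 8.5]}}

```text
clock: 2.15
tool_pos: [0.4427, 0.2362, 0.1924]
ee_rot: [0.545, 0.838, 0.001, 0.001]
ft_force: [0.9, 0.7, 0.2]
opening: 0.0851
```

Run:
```python
from h import *
go([.512,.124,.12],down(23.6))
```

```text
2.15 d cm [-13.07   1.77   7.25] rot deg [ 0.15 -0.    0.29]
```

Emit:
{"name": "servo_tool", "arguments": {"rows": [-12.6, 0.6, 6.5, 0, 0, 0, 8.5, -12.6, 0.6, 6.5, 0, 0, 0, 8.5, -12.6, 0.6, 6.5, 0, 0, 0, 8.5, -12.6, 0.6, 6.5, 0, 0, 0, 8.5, -12.6, 0.6, 6.5, 0, 0, 0, 8.5]}}

```text
clock: 2.65
tool_pos: [0.4977, 0.1242, 0.1264]
ee_rot: [0.547, 0.837, -0.0, -0.001]
ft_force: [-0.2, 0.5, -0.1]
opening: 0.0848
```

Run:
```python
from h import *
go([.512,.124,.025],down(23.6))
```

```text
2.65 d cm [-0.6   1.32 10.14] rot deg [-0.07 -0.04  0.14]
```

Emit:
{"name": "servo_tool", "arguments": {"rows": [-0.6, 1.3, 3, 0, 0, 0, 8.5, -0.6, 1.3, 6, 0, 0, 0, 8.5, -0.6, 1.3, 8, 0, 0, 0, 8.5, -0.6, 1.3, 10.1, 0, 0, 0, 8.5, -0.6, 1.3, 10.1, 0, 0, 0, 8.5]}}

```text
clock: 3.15
tool_pos: [0.5097, 0.1258, 0.024]
ee_rot: [0.545, 0.839, -0.001, -0.002]
ft_force: [-0.8, 0.0, 0.2]
opening: 0.0853
```

Run:
```python
from h import *
go([.512,.124,.0255],down(23.6))
c=eyes.camera("scene");save(c,"s2.png",(278,150,398,270),5)
```

```text
3.15 d cm [-0.26  0.13 -0.15] rot deg [-0.25 -0.07  0.4 ]
```

View pics/s2.png

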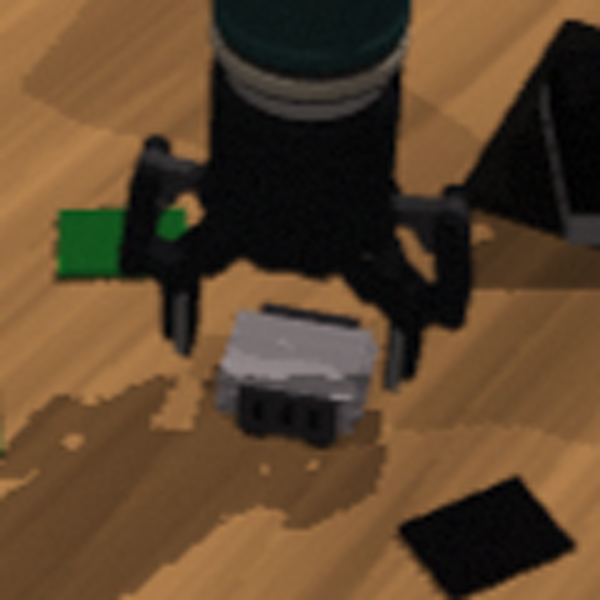

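```bash
cat >> h.py <<'E'
def proj(c,p):
    q=RM(c).T@(np.array(p)-np.array(c["origin"]));K=c["K"]
    return [K[0,2]+K[0,0]*q[0]/-q[2],K[1,2]-K[1,1]*q[1]/-q[2]]
E
python3 - <<'E'
from h import *
c=dict(np.load("scene.npz"));s=observe();r=R.from_quat(s["ee_rot"])
for zz in(.017,.01,.004):
  print(zz,[np.round(proj(c,s["tool_pos"]+r.apply([x,y,zz])),1) for y in(.0427,-.0427) for x in (-.011,.011)])
E
```

```text
0.017 [array([354.9, 233. ]), array([356.6, 225.9]), array([316.4, 226.5]), array([318.6, 219.6])]
0.01 [array([355.1, 230.8]), array([356.8, 223.7]), array([316.4, 224.3]), array([318.6, 217.3])]
0.004 [array([355.3, 228.9]), array([357. , 221.8]), array([316.5, 222.3]), array([318.7, 215.4])]
```

Emit:
{"name": "servo_tool", "arguments": {"rows": [-0.1, -0.1, 0.6, 0, 0, 0, 8.5, -0.1, -0.1, 0.6, 0, 0, 0, 8.5, -0.1, -0.1, 0.7, 0, 0, 0, 7.5, -0.1, -0.1, 0.7, 0, 0, 0, 6.8, -0.1, -0.1, 0.7, 0, 0, 0, 6.8]}}

```text
clock: 3.7
tool_pos: [0.5124, 0.1235, 0.0195]
ee_rot: [0.546, 0.838, 0.001, 0.001]
ft_force: [0.8, 0.2, 0.5]
opening: 0.0679
```

Run:
```python
from h import *
go([.512,.124,.0175],down(23.6))
c=eyes.camera("scene");save(c,"s3.png",(288,180,378,255),6)
s=observe();r=R.from_quat(s["ee_rot"]);h=s["opening"]/2;print(h)
for zz in(.017,.01,.004):
  print(zz,[(np.round(proj(c,s["tool_pos"]+r.apply([-.011,y,zz]))-np.array([288,180]),1)*6) for y in(h,-h)])
```

```text
3.7 d cm [ 0.06 -0.01  0.2 ] rot deg [0.09 0.02 0.28]
0.034066635863219355
0.017 [array([376.2, 331.2]), array([192.6, 300. ])]
0.01 [array([377.4, 318. ]), array([192.6, 286.8])]
0.004 [array([378. , 306.6]), array([193.2, 274.8])]
```

View pics/s3.png

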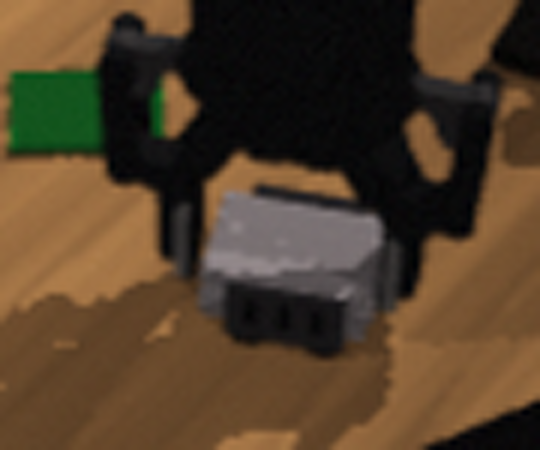

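Emit:
{"name": "servo_tool", "arguments": {"rows": [0, 0, 0.45, 0, 0, 0, 6.8, 0, 0, 0.45, 0, 0, 0, 6.8, 0, 0, 0.45, 0, 0, 0, 6.0, 0, 0, 0.45, 0, 0, 0, 5.5, 0, 0, 0.45, 0, 0, 0, 5.0]}}

```text
clock: 4.25
tool_pos: [0.512, 0.1235, 0.0146]
ee_rot: [0.545, 0.838, 0.0, 0.0]
ft_force: [0.0, 0.3, 2.4]
opening: 0.059
```

Run:
```python
from h import *
go([.512,.124,.015],down(23.6))
for i in range(3):
  c=eyes.camera("scene");s=observe();print(s["tool_pos"],s["opening"],s["ft_force"])
save(c,"s4.png",(288,180,378,255),6)
r=R.from_quat(s["ee_rot"]);h=s["opening"]/2;print(h)
for zz in(.017,.01,.004):
  print(zz,[(np.round(proj(c,s["tool_pos"]+r.apply([-.011,y,zz]))-np.array([288,180]),1)*6) for y in(h,-h)])
```

```text
4.25 d cm [ 0.05  0.02 -0.04] rot deg [0.04 0.01 0.28]
[0.51197263 0.12346564 0.01456287] 0.05899454469023902 [0.55895486 0.02800473 2.60415393]
[0.5119592  0.12345379 0.01455229] 0.05920818498221077 [ 0.72387918 -0.01014047  1.7206947 ]
[0.51195218 0.12346872 0.01453918] 0.059404510507725966 [0.97601849 1.09088133 1.3187026 ]
0.029702255253862983
0.017 [array([362.4, 337.8]), array([202.8, 310.8])]
0.01 [array([363.6, 324.6]), array([203.4, 297.6])]
0.004 [array([364.8, 313.2]), array([203.4, 286.2])]
```

View pics/s4.png

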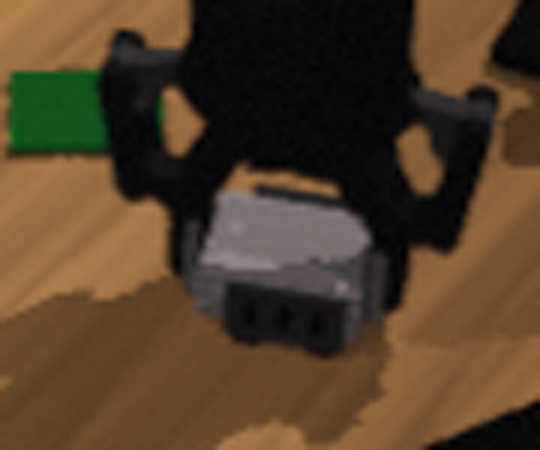

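Emit:
{"name": "servo_tool", "arguments": {"rows": [0, 0, 0, 0, 0, 0, 5.0, 0, 0, -0.3, 0, 0, 0, 5.0, 0, 0, -0.8, 0, 0, 0, 5.0, 0, 0, -1.8, 0, 0, 0, 5.0, 0, 0, -2.5, 0, 0, 0, 5.0], "grip_force": 60}}

```text
clock: 4.9
tool_pos: [0.5116, 0.1234, 0.0401]
ee_rot: [0.545, 0.838, -0.0, -0.0]
ft_force: [0.7, 0.5, -1.6]
opening: 0.0591
```

Run:
```python
from h import *
c=eyes.camera("scene");save(c,"s5.png",(288,160,378,235),6)
s=observe();print(s["tool_pos"],s["opening"],s["ft_force"])
```

```text
[0.51272943 0.12364852 0.04138358] 0.05898906636024432 [ 0.92718975  1.00581477 -0.04278022]
```

View pics/s5.png

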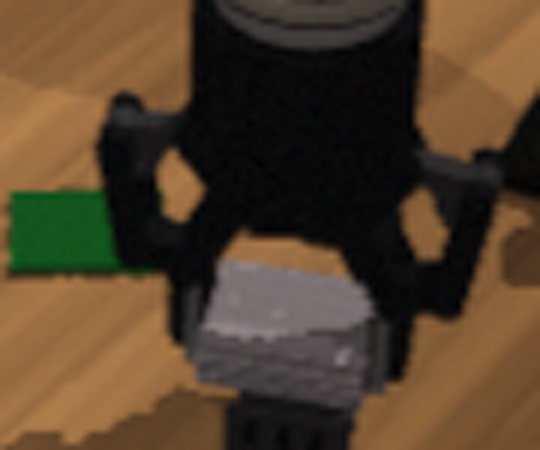

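Emit:
{"name": "servo_tool", "arguments": {"rows": [0, 0, -2, 0, 0, 0, 5.0, 0, 0, -4, 0, 0, 0, 5.0, 0, 0, -4, 0, 0, 0, 5.0, 0, 0, -4, 0, 0, 0, 5.0, 0, 0, -4, 0, 0, 0, 5.0]}}

```text
clock: 5.45
tool_pos: [0.5108, 0.1232, 0.0784]
ee_rot: [0.545, 0.838, -0.001, -0.001]
ft_force: [0.9, -0.1, -1.3]
opening: 0.0587
```

Run:
```python
from h import *
go([.53,-.03,.08],down(-22)); print(observe()["opening"])
```

```text
5.45 d cm [-14.79  -4.45  -0.16] rot deg [-1.000e-01  2.000e-02  4.589e+01]
0.05868735729784085
```

Emit:
{"name": "servo_tool", "arguments": {"rows": [-1.5, -0.5, -0.2, 0, 0, 5, 5.0, -4, -1.3, -0.2, 0, 0, 12, 5.0, -7, -2.2, -0.2, 0, 0, 20, 5.0, -10, -3.1, -0.2, 0, 0, 28, 5.0, -12.5, -3.8, -0.2, 0, 0, 36, 5.0]}}

```text
clock: 5.95
tool_pos: [0.5264, -0.0076, 0.0799]
ee_rot: [0.78, 0.626, -0.001, -0.001]
ft_force: [0.6, 0.0, -1.9]
opening: 0.0593
```

Run:
```python
from h import *
go([.53,-.03,.06],down(-22)); print(observe()["opening"])
```

```text
5.95 d cm [-2.11  0.84  1.99] rot deg [-0.14  0.05  9.55]
0.0593427855102944
```

Emit:
{"name": "servo_tool", "arguments": {"rows": [-1.4, 0.5, 1, 0, 0, 5, 5.0, -2, 0.8, 2, 0, 0, 9, 5.0, -2, 0.8, 3, 0, 0, 9.5, 5.0, -2, 0.8, 4.5, 0, 0, 9.5, 5.0, -2, 0.8, 5.5, 0, 0, 9.5, 5.0]}}

```text
clock: 6.45
tool_pos: [0.5298, -0.0269, 0.0242]
ee_rot: [0.827, 0.563, -0.001, -0.001]
ft_force: [-0.2, -0.7, -1.2]
opening: 0.0588
```

Run:
```python
from h import *
go([.53,-.03,.0095],down(-22)); print(observe()["opening"])
```

```text
6.45 d cm [-0.28  0.14  1.47] rot deg [-0.15  0.04  0.48]
0.058790622456764946
```

Emit:
{"name": "servo_tool", "arguments": {"rows": [0, 0, 0.6, 0, 0, 0, 5.0, 0, 0, 1.0, 0, 0, 0, 5.0, 0, 0, 1.3, 0, 0, 0, 5.0, 0, 0, 1.4, 0, 0, 0, 5.0, 0, 0, 1.4, 0, 0, 0, 5.0]}}

```text
clock: 6.95
tool_pos: [0.5315, -0.0274, 0.0127]
ee_rot: [0.827, 0.562, 0.0, 0.0]
ft_force: [-0.5, 0.6, -1.4]
opening: 0.0591
```

Run:
```python
from h import *
go([.53,-.03,.0085],down(-22)); s=observe();print(s["tool_pos"],s["ft_force"],s["opening"])
c=eyes.camera("scene");P=cloud(c)[200:350,200:420].reshape(-1,3)
q=P[(np.hypot(P[:,0]-.53,P[:,1]+.03)<.02)&(P[:,2]<.04)&(P[:,2]>.01)];print(len(q),np.median(q[:,2]) if len(q) else 0)
```

```text
6.95 d cm [-0.3  -0.04  0.42] rot deg [ 0.04 -0.01  0.4 ]
[ 0.531483   -0.02741185  0.01265939] [-0.54455653  0.59150334 -1.432731  ] 0.05914883387186019
150 0.02442255477185762
```

Emit:
{"name": "servo_tool", "arguments": {"rows": [0, 0, 0.15, 0, 0, 0, 5.0, 0, 0, 0.25, 0, 0, 0, 5.0, 0, 0, 0.35, 0, 0, 0, 5.0, 0, 0, 0.38, 0, 0, 0, 5.0, 0, 0, 0.38, 0, 0, 0, 5.0]}}

```text
clock: 7.5
tool_pos: [0.5319, -0.0276, 0.0122]
ee_rot: [0.827, 0.562, 0.0, 0.0]
ft_force: [-9.6, 1.7, 24.2]
opening: 0.059
```

Run:
```python
from h import *
for i in range(2):
  c=eyes.camera("scene");s=observe();print(s["tool_pos"],s["ft_force"],s["opening"])
```

```text
[ 0.53191275 -0.02754818  0.01219373] [-9.88153737  1.72215684 23.7236975 ] 0.05893097361018197
[ 0.53193588 -0.02753607  0.0121947 ] [-8.98559427  1.09243785 23.75902165] 0.058729937041591095
```

Emit:
{"name": "servo_tool", "arguments": {"rows": [0, 0, -0.3, 0, 0, 0, 5.0, 0, 0, -0.3, 0, 0, 0, 5.0, 0, 0, -0.3, 0, 0, 0, 6.3, 0, 0, -0.3, 0, 0, 0, 6.6, 0, 0, -0.3, 0, 0, 0, 7.0], "grip_force": 20}}

```text
clock: 8.1
tool_pos: [0.531, -0.0275, 0.0112]
ee_rot: [0.827, 0.562, -0.0, -0.0]
ft_force: [0.5, 0.5, 0.5]
opening: 0.07
```

Emit:
{"name": "servo_tool", "arguments": {"rows": [0, 0, 0, 0, 0, 0, 8.0, 0, 0, 0, 0, 0, 0, 8.5, 0, 0, -2, 0, 0, 0, 8.5, 0, 0, -5, 0, 0, 0, 8.5, 0, 0, -7, 0, 0, 0, 8.5]}}

```text
clock: 8.6
tool_pos: [0.5317, -0.0276, 0.0829]
ee_rot: [0.827, 0.562, 0.0, 0.0]
ft_force: [0.1, 0.1, -0.3]
opening: 0.0853
```

Run:
```python
from h import *
s=observe();print(s["clock"],s["tool_pos"],s["ft_force"],s["opening"])
c=eyes.camera("scene");save(c,"s6.png",(230,200,350,300),5)
P=cloud(c).reshape(-1,3)
for o in eyes.outline_of(c,"template4_mid")[:4]:
    print(o["p"],o["at"],at_z(c,o["at"],.02))
q=P[(np.hypot(P[:,0]-.53,P[:,1]+.03)<.045)&(P[:,2]<.03)&(P[:,2]>.013)]
r=cv2.minAreaRect((q[:,:2]*1000).astype(np.float32));print(len(q),np.median(q[:,2]),r)
```

```text
8.6 [ 0.53166656 -0.02755703  0.08290937] [ 0.08272385  0.11521254 -0.31960455] 0.08527665044645812
0.91 [374.7, 257.2] [0.62984925 0.09151023 0.02      ]
0.89 [300.4, 275.2] [ 0.53772004 -0.03674681  0.02      ]
0.76 [268.3, 231.8] [0.4108268  0.01496091 0.02      ]
0.76 [425.9, 247.9] [0.70144421 0.17764514 0.02      ]
582 0.019989521787102504 ((529.5601806640625, -27.49917221069336), (47.24872589111328, 64.28672790527344), 69.95541381835938)
```

View pics/s6.png

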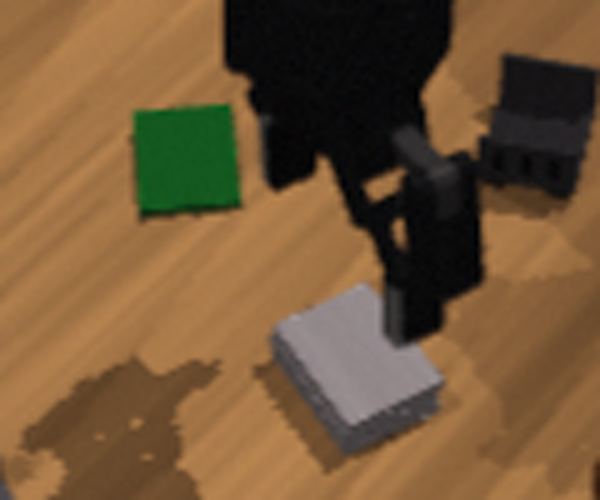

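Emit:
{"name": "servo_tool", "arguments": {"rows": [4, 0, -3, 0, 0, -8.5, 8.5, 8, -2, -5, 0, 0, -17, 8.5, 12, -4, -6, 0, 0, -25.5, 8.5, 14, -6, -6, 0, 0, -34, 8.5, 16, -6, -6, 0, 0, -42.5, 8.5]}}

```text
clock: 9.2
tool_pos: [0.532, 0.1453, 0.1405]
ee_rot: [0.564, 0.826, -0.001, -0.001]
ft_force: [-1.0, -0.5, -0.7]
opening: 0.0852
```

```bash
cat > fit.py <<'E'
from h import *
import sys
def rect(P,ctr,rad,lo,hi):
    q=P[(np.hypot(P[:,0]-ctr[0],P[:,1]-ctr[1])<rad)&(P[:,2]<hi)&(P[:,2]>lo)]
    r=cv2.minAreaRect((q[:,:2]*1000).astype(np.float32));return len(q),np.round(np.median(q[:,2]),4),np.round(r[0],1),np.round(r[1],1),round(r[2],1)
for n in("top","scene"):
    c=eyes.camera(n);np.savez(n+"1.npz",**{k:c[k] for k in("pixels","depth","K","origin","rotation")})
    P=cloud(c).reshape(-1,3)
    print(n,"pile",rect(P,(.531,-.027),.045,.013,.03))
    print(n,"lip",rect(P,(.436,-.171),.04,.024,.036))
    print(n,"tray12+",rect(P,(.461,-.181),.06,.011,.036))
    print(n,"tray8+",rect(P,(.461,-.181),.06,.0065,.036))
    d=P-[.461,-.181,0];a=np.radians(-22);u=d[:,0]*np.cos(a)+d[:,1]*np.sin(a);v=-d[:,0]*np.sin(a)+d[:,1]*np.cos(a)
    print(" profile u:z",[(int(k),round(float(np.median(P[m,2])*1000),1)) for k in range(-56,58,3) if (m:=(abs(u*1000-k)<1.5)&(abs(v)<.015)).sum()>3])
    print(" profile v:z at lip",[(int(k),round(float(np.median(P[m,2])*1000),1)) for k in range(-34,36,2) if (m:=(abs(v*1000-k)<1)&(abs(u+.028)<.004)).sum()>1])
E
python3 fit.py
```

```text
top pile (500, np.float64(0.0208), array([531.2, -28.2]), array([46.4, 60.5]), 68.2)
top lip (109, np.float64(0.0306), array([ 435.7, -171.2]), array([52.3, 13. ]), 67.8)
top tray12+ (152, np.float64(0.0289), array([ 461.9, -181.5]), array([52.5, 68.9]), 68.3)
top tray8+ (259, np.float64(0.0146), array([ 460.5, -176.9]), array([86.4, 91.9]), 21.6)
 profile u:z [(-56, 0.9), (-53, 0.7), (-50, 1.6), (-47, 3.5), (-44, 3.5), (-41, 4.0), (-38, 3.9), (-35, 4.7), (-32, 23.6), (-29, 31.0), (-26, 30.4), (-23, 29.3), (-17, 3.5), (-14, 4.1), (-11, 3.3), (-8, 4.7), (-5, 3.9), (-2, 4.0), (1, 4.2), (4, 2.6), (7, 4.6), (10, 4.0), (13, 4.8), (16, 5.1), (19, 4.8), (22, 4.3), (25, 3.5), (28, 3.0), (31, 3.2), (34, 8.6), (37, 5.4), (40, 4.2), (43, 4.7), (46, 5.0), (49, 3.7), (52, 1.5), (55, 0.7)]
 profile v:z at lip [(-34, 1.0), (-32, 0.5), (-26, 30.9), (-24, 30.9), (-22, 31.3), (-20, 30.3), (-18, 29.4), (-16, 30.5), (-14, 32.8), (-12, 29.3), (-10, 30.9), (-8, 30.2), (-6, 31.1), (-4, 29.1), (-2, 30.3), (0, 30.2), (2, 29.8), (4, 30.1), (6, 30.9), (8, 32.7), (10, 32.6), (12, 28.5), (14, 28.1), (16, 30.7), 
[... 541 characters left out ...]
3, 4.7), (-20, 3.6), (-17, 3.6), (-14, 3.2), (-11, 3.1), (-8, 3.4), (-5, 4.1), (-2, 4.1), (1, 3.0), (4, 4.3), (7, 3.8), (10, 3.4), (13, 3.9), (16, 3.6), (19, 3.2), (22, 3.4), (25, 3.9), (28, 5.5), (31, 8.8), (34, 6.9), (37, 4.1), (40, 3.0), (43, 3.9), (46, 4.3), (49, 1.7), (52, 0.6), (55, 0.4)]
 profile v:z at lip [(-34, 1.1), (-30, 0.3), (-28, 1.2), (-26, 16.5), (-24, 28.5), (-22, 21.6), (-20, 21.4), (-18, 11.3), (-16, 21.4), (-14, 14.3), (-12, 8.3), (-10, 12.0), (-8, 14.9), (-6, 14.3), (-4, 15.6), (-2, 10.1), (0, 18.2), (2, 12.0), (4, 17.2), (6, 13.3), (8, 9.2), (10, 13.5), (12, 15.4), (14, 29.2), (16, 11.9), (18, 9.2), (20, 18.3), (22, 14.9), (24, 12.8), (26, 28.4), (30, 1.1), (34, -0.2)]
```

Run:
```python
from h import *
go([.5317,-.0276,.08],down(68.4)); print(observe()["joint_pos"])
```

```text
9.3 d cm [-16.06  -6.46   6.06] rot deg [-0.000e+00 -3.000e-02 -4.727e+01]
[ 2.20651043e-01  1.28713287e-01  1.97367611e+00  5.52689322e-04
  1.03953072e+00 -1.48484508e-01]
```

Emit:
{"name": "servo_tool", "arguments": {"rows": [-4, -1.6, 0, 0, 0, -8.5, 8.5, -8, -3.2, 1, 0, 0, -17, 8.5, -12, -4.8, 2, 0, 0, -25.5, 8.5, -16, -6.4, 4, 0, 0, -34, 8.5, -16, -6.4, 6, 0, 0, -42.5, 8.5]}}

```text
clock: 9.8
tool_pos: [0.5314, -0.034, 0.0809]
ee_rot: [0.243, 0.97, -0.001, 0.001]
ft_force: [-0.0, -0.2, 0.5]
opening: 0.0852
```

Run:
```python
from h import *
go([.5317,-.0276,.05],down(68.4)); print(observe()["joint_pos"])
```

```text
9.8 d cm [0.27 0.58 3.08] rot deg [-0.08  0.08 -6.48]
[-0.10949017  0.16281676  2.06175688 -0.00227867  0.91611293 -1.18883526]
```

Emit:
{"name": "servo_tool", "arguments": {"rows": [0, 0.1, 1, 0, 0, -4.8, 8.5, 0, 0.1, 2, 0, 0, -4.8, 8.5, 0, 0.1, 3, 0, 0, -4.8, 8.5, 0, 0.1, 3, 0, 0, -4.8, 8.5, 0, 0.1, 3, 0, 0, -4.8, 8.5]}}

```text
clock: 10.3
tool_pos: [0.532, -0.0279, 0.0514]
ee_rot: [0.201, 0.98, -0.0, -0.0]
ft_force: [0.1, 0.4, -0.3]
opening: 0.0853
```

Run:
```python
from h import *
go([.5317,-.0276,.018],down(68.4))
```

```text
10.3 d cm [0.03 0.02 3.34] rot deg [-0.01 -0.02 -1.64]
```

Emit:
{"name": "servo_tool", "arguments": {"rows": [0, 0, 1, 0, 0, -1.5, 8.5, 0, 0, 2, 0, 0, -1.5, 8.5, 0, 0, 2.8, 0, 0, -1.5, 8.5, 0, 0, 3.3, 0, 0, -1.5, 8.5, 0, 0, 3.3, 0, 0, -1.5, 8.0]}}

```text
clock: 10.8
tool_pos: [0.531, -0.0279, 0.0173]
ee_rot: [0.188, 0.982, -0.0, -0.001]
ft_force: [1.2, 0.4, 0.2]
opening: 0.0798
```

Run:
```python
from h import *
go([.5317,-.0276,.018],down(68.4));print(observe()["ft_force"])
```

```text
10.8 d cm [-0.06  0.06 -0.07] rot deg [-0.04 -0.13 -0.1 ]
[1.2252882  0.43157609 0.19702107]
```

Emit:
{"name": "servo_tool", "arguments": {"rows": [0, 0, 0, 0, 0, 0, 6.5, 0, 0, 0, 0, 0, 0, 5.5, 0, 0, 0, 0, 0, 0, 4.8, 0, 0, 0, 0, 0, 0, 3.8, 0, 0, 0, 0, 0, 0, 3.5], "grip_force": 60}}

```text
clock: 11.3
tool_pos: [0.5329, -0.0281, 0.0194]
ee_rot: [0.188, 0.982, 0.0, 0.001]
ft_force: [-0.0, 1.1, 2.7]
opening: 0.043
```

Run:
```python
from h import *
for i in range(3):
  c=eyes.camera("scene");s=observe();print(s["tool_pos"],s["ft_force"],s["opening"])
go([.5317,-.0276,.018],down(68.4))
```

```text
[ 0.5328775  -0.02808685  0.0193613 ] [ 1.33123138 -0.13690511  4.33832164] 0.04276908866914668
[ 0.53287945 -0.02809415  0.01935518] [1.52254587 1.46116031 4.66138787] 0.04290040354653981
[ 0.53288125 -0.02807637  0.01934721] [0.28144999 0.35550584 4.50376906] 0.04304814463129293
11.45 d cm [0.13 0.   0.13] rot deg [ 0.03  0.09 -0.1 ]
```

```bash
cat >> h.py <<'E'
TR=np.array([.4624,-.1808]);TY=-21.7;OX=1.3;OZ=19.35
def pile_pose(xT,zB,th,y=0.,f=0):
    """xT: x of the top -x corner, zB: lowest edge above tray floor (mm), th tilt deg"""
    t=np.radians(th);xB=xT+20*np.sin(t);L=30+OX
    x=xB+L*np.cos(t)-OZ*np.sin(t);z=3+zB+L*np.sin(t)+OZ*np.cos(t)
    a=np.radians(TY);p=TR+np.array([x*np.cos(a)-y*np.sin(a),x*np.sin(a)+y*np.cos(a)])/1000
    return np.r_[p,z/1000],down(TY+90,-th)
def where():
    """current pile state in tray coordinates"""
    s=observe();r=R.from_quat(s["ee_rot"]);M=r.as_matrix();a=np.radians(TY)
    th=np.degrees(np.arctan2(M[0,2]*np.cos(a)+M[1,2]*np.sin(a),-M[2,2]))
    t=np.radians(th);d=(s["tool_pos"][:2]-TR)*1000;x=d[0]*np.cos(a)+d[1]*np.sin(a);y=-d[0]*np.sin(a)+d[1]*np.cos(a)
    L=30+OX;xB=x-L*np.cos(t)+OZ*np.sin(t);zB=s["tool_pos"][2]*1000-3-L*np.sin(t)-OZ*np.cos(t)
    F=s["ft_force"];print("t",round(s["clock"],2),"xT %.1f zB %.1f th %.1f y %.1f yaw %.2f"%(xB-20*np.sin(t),zB,th,y,np.degrees(np.arctan2(M[1,1],M[0,1]))-90-TY),"F tray",np.round([F[0]*np.cos(a)+F[1]*np.sin(a),-F[0]*np.sin(a)+F[1]*np.cos(a),F[2]],1),"M",np.round(s["moment"],2),"op",round(s["opening"],4))
E
echo ok
```

```text
ok
```

Emit:
{"name": "servo_tool", "arguments": {"rows": [0, 0, -0.2, 0, 0, 0, 3.5, 0, 0, -1, 0, 0, 0, 3.5, 0, 0, -2.5, 0, 0, 0, 3.5, 0, 0, -4.5, 0, 0, 0, 3.5, 0, 0, -6, 0, 0, 0, 3.5]}}

```text
clock: 11.95
tool_pos: [0.5324, -0.0281, 0.0804]
ee_rot: [0.188, 0.982, 0.0, 0.001]
ft_force: [0.3, -0.2, -1.6]
opening: 0.0423
```

Run:
```python
from h import *
where()
p,r=pile_pose(-18,22,20);print(p);go(p,r)
```

```text
t 11.95 xT -22.7 zB 58.0 th 0.1 y 167.7 yaw 0.00 F tray [ 0.4 -0.1 -1.6] M [-0.02 -0.03  0.04] op 0.0423
[ 0.47321017 -0.18510189  0.05388828]
11.95 d cm [ -0.3  -16.77   2.64] rot deg [  0.02 -19.93   0.  ]
```

Emit:
{"name": "servo_tool", "arguments": {"rows": [0, -2, 0, 0, -3, 0, 3.5, 0, -6, 0, 0, -8, 0, 3.5, -0.3, -10, 0, 0, -14, 0, 3.5, -0.3, -14, 0, 0, -20, 0, 3.5, -0.3, -16.8, 0, 0, -20, 0, 3.5]}}

```text
clock: 12.45
tool_pos: [0.4675, -0.1847, 0.0766]
ee_rot: [0.185, 0.967, -0.033, 0.169]
ft_force: [-0.3, 0.6, -1.8]
opening: 0.0425
```

Emit:
{"name": "servo_tool", "arguments": {"rows": [0, 0, 0, 0, 0, 0, 3.5, 0, 0, 0, 0, 0, 0, 3.5, 0, 0, 0, 0, 0, 0, 3.5, 0, 0, 0, 0, 0, 0, 3.5, 0, 0, 0, 0, 0, 0, 3.5]}}

```text
clock: 12.95
tool_pos: [0.4734, -0.1845, 0.0787]
ee_rot: [0.185, 0.967, -0.033, 0.171]
ft_force: [-0.7, 0.2, -1.6]
opening: 0.0424
```

Run:
```python
from h import *
c=eyes.camera("scene");save(c,"s7.png",(175,240,275,340),6)
where()
p,r=pile_pose(-18,12,20);print(p);go(p,r)
# expected corners of pile at this pose, crop pixels
s=observe();M=R.from_quat(s["ee_rot"])
for nm,k in (("top",OZ-20),("bot",OZ)):
  print(nm,[np.round((np.array(proj(c,s["tool_pos"]+M.apply([OX+sx*30,sy*22,k])/1000 if 0 else s["tool_pos"]+M.apply(np.array([OX+sx*30,sy*22,k])/1000))-[175,240])*6).tolist() for sx,sy in((1,1),(1,-1),(-1,-1),(-1,1))])
```

```text
File "<stdin>", line 8
    print(nm,[np.round((np.array(proj(c,s["tool_pos"]+M.apply([OX+sx*30,sy*22,k])/1000 if 0 else s["tool_pos"]+M.apply(np.array([OX+sx*30,sy*22,k])/1000))-[175,240])*6).tolist() for sx,sy in((1,1),(1,-1),(-1,-1),(-1,1))])
                                                                                                                                                                                                                           ^
SyntaxError: closing parenthesis ']' does not match opening parenthesis '('
```

Run:
```python
from h import *
c=eyes.camera("scene");save(c,"s7.png",(175,240,275,340),6)
where()
p,r=pile_pose(-18,12,20);print(p);go(p,r)
s=observe();M=R.from_quat(s["ee_rot"])
for nm,k in (("top",OZ-20),("bot",OZ)):
  for sx,sy in((1,1),(1,-1),(-1,-1),(-1,1)):
    w=s["tool_pos"]+M.apply(np.array([OX+sx*30,sy*22,k])/1000)
    print(nm,sx,sy,np.round((np.array(proj(c,w))-[175,240])*6))
a=np.radians(TY)
for n,x,y,z in(("lipL",-34.4,26.2,29.5),("lipR",-34.4,-26.2,29.5),("lipinL",-24.4,26.2,29.5),("front",34.4,26.2,14),("front",34.4,-26.2,14)):
    w=np.r_[TR+np.array([x*np.cos(a)-y*np.sin(a),x*np.sin(a)+y*np.cos(a)])/1000,z/1000];print(n,np.round((np.array(proj(c,w))-[175,240])*6))
```

```text
t 13.0 xT -18.2 zB 46.7 th 20.0 y 0.5 yaw 0.10 F tray [ 1.3  0.2 -0.7] M [ 0.09  0.29 -0.05] op 0.0426
[ 0.47321017 -0.18510189  0.04388828]
13.0 d cm [ 1.17 -0.05  3.26] rot deg [ 0.04 -0.01  0.09]
top 1 1 [299. 221.]
top 1 -1 [164. 281.]
top -1 -1 [230. 373.]
top -1 1 [371. 308.]
bot 1 1 [316. 274.]
bot 1 -1 [183. 334.]
bot -1 -1 [249. 428.]
bot -1 1 [388. 362.]
lipL [304. 258.]
lipR [149. 327.]
lipinL [317. 279.]
front [403. 440.]
front [246. 515.]
```

View pics/s7.png

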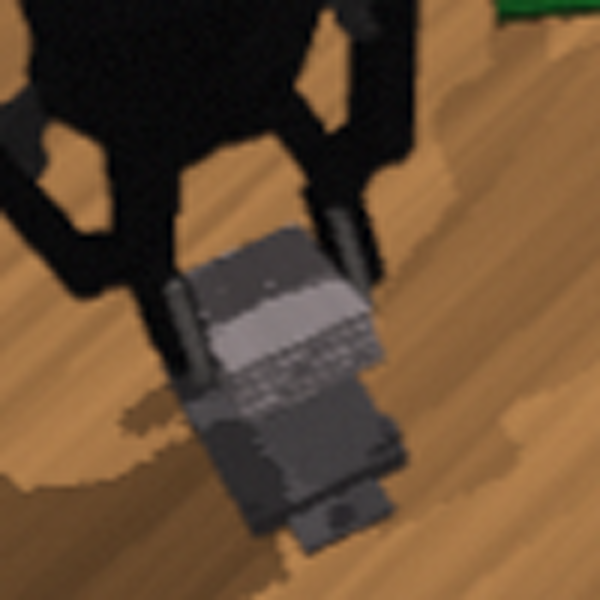

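Emit:
{"name": "servo_tool", "arguments": {"rows": [0.4, -0.05, 1.1, 0, 0, 0, 3.5, 0.8, -0.05, 2.2, 0, 0, 0, 3.5, 1.15, -0.05, 3.2, 0, 0, 0, 3.5, 1.3, -0.05, 3.6, 0, 0, 0, 3.5, 1.3, -0.05, 3.6, 0, 0, 0, 3.5]}}

```text
clock: 13.5
tool_pos: [0.4714, -0.1852, 0.0384]
ee_rot: [0.185, 0.967, -0.032, 0.169]
ft_force: [0.4, -0.3, -2.3]
opening: 0.0424
```

Run:
```python
from h import *
eyes.camera("top");eyes.camera("top");where();p,r=pile_pose(-18,2,20);go(p,r)
```

```text
t 13.6 xT -18.3 zB 8.1 th 20.0 y -0.9 yaw 0.00 F tray [ 0.4 -0.6 -1.2] M [0.11 0.21 0.04] op 0.0431
13.6 d cm [0.18 0.09 0.59] rot deg [ 0.   -0.02  0.  ]
```

Emit:
{"name": "servo_tool", "arguments": {"rows": [0.08, 0.05, 0.25, 0, 0, 0, 3.5, 0.18, 0.05, 0.5, 0, 0, 0, 3.5, 0.18, 0.05, 0.55, 0, 0, 0, 3.5, 0.18, 0.05, 0.55, 0, 0, 0, 3.5, 0.18, 0.05, 0.55, 0, 0, 0, 3.5]}}

```text
clock: 14.1
tool_pos: [0.4731, -0.1854, 0.0346]
ee_rot: [0.185, 0.967, -0.033, 0.171]
ft_force: [0.6, -0.7, -2.2]
opening: 0.0425
```

Run:
```python
from h import *
for i in range(4): eyes.camera("top");where()
p,r=pile_pose(-27,2,20);go(p,r)
```

```text
t 14.15 xT -18.0 zB 2.7 th 20.0 y -0.4 yaw 0.01 F tray [-0.9  0.9 -1.5] M [ 0.1   0.29 -0.01] op 0.0425
t 14.2 xT -18.0 zB 2.7 th 20.0 y -0.4 yaw 0.00 F tray [-0.  -0.5 -1.3] M [ 0.06  0.21 -0.02] op 0.0424
t 14.25 xT -18.0 zB 2.7 th 20.0 y -0.4 yaw 0.00 F tray [-0.5 -0.7 -1.9] M [ 0.06  0.27 -0.  ] op 0.0428
t 14.3 xT -18.1 zB 2.7 th 20.0 y -0.4 yaw 0.00 F tray [-0.3 -0.4 -2.2] M [ 0.1   0.22 -0.01] op 0.0428
14.3 d cm [ 0.87  0.04 -0.24] rot deg [0.   0.01 0.01]
```

Emit:
{"name": "servo_tool", "arguments": {"rows": [0.04, 0.04, 0.11, 0, 0, 0, 3.5, 0.04, 0.04, 0.11, 0, 0, 0, 3.5, 0.25, 0.04, 0.04, 0, 0, 0, 3.5, 0.51, 0.04, -0.06, 0, 0, 0, 3.5, 0.51, 0.04, -0.06, 0, 0, 0, 3.5]}}

```text
clock: 14.8
tool_pos: [0.4678, -0.1829, 0.033]
ee_rot: [0.185, 0.967, -0.033, 0.17]
ft_force: [0.1, -0.8, -0.3]
opening: 0.0427
```

Run:
```python
from h import *
for i in range(2): eyes.camera("top");where()
p,r=pile_pose(-28.5,1.5,20);go(p,r)
```

```text
t 14.85 xT -23.6 zB 1.3 th 20.0 y 0.1 yaw 0.01 F tray [-0.7 -0.1 -1.5] M [ 0.09  0.24 -0.  ] op 0.0427
t 14.9 xT -23.3 zB 1.4 th 20.0 y 0.0 yaw 0.00 F tray [-0.2 -0.2 -0.8] M [ 0.12  0.21 -0.01] op 0.0426
14.9 d cm [ 0.49 -0.   -0.19] rot deg [ 0. -0.  0.]
```

Clear so far; slide under the lip.

Emit:
{"name": "servo_tool", "arguments": {"rows": [0.1, 0, -0.04, 0, 0, 0, 3.5, 0.2, 0, -0.07, 0, 0, 0, 3.5, 0.3, 0, -0.11, 0, 0, 0, 3.5, 0.4, 0, -0.15, 0, 0, 0, 3.5, 0.49, 0, -0.18, 0, 0, 0, 3.5]}}

```text
clock: 15.4
tool_pos: [0.4635, -0.1812, 0.0333]
ee_rot: [0.185, 0.967, -0.033, 0.171]
ft_force: [-0.8, 0.3, -1.9]
opening: 0.0428
```

Run:
```python
from h import *
for i in range(2): eyes.camera("top");where()
```

```text
t 15.45 xT -28.7 zB 1.3 th 20.0 y 0.1 yaw 0.01 F tray [ 0.3 -0.6 -1.2] M [0.09 0.3  0.07] op 0.0426
t 15.5 xT -28.6 zB 1.4 th 20.0 y 0.1 yaw 0.01 F tray [-0.2  0.1 -1.8] M [ 0.12  0.29 -0.07] op 0.0426
```

Emit:
{"name": "servo_tool", "arguments": {"rows": [0.05, 0, -0.02, 0, 0, 0, 3.5, 0.1, 0, -0.04, 0, 0, 0, 3.5, 0.15, 0, -0.05, 0, 0, 0, 3.5, 0.2, 0, -0.07, 0, 0, 0, 3.5, 0.2, 0, -0.07, 0, 0, 0, 3.5]}}

```text
clock: 16.0
tool_pos: [0.4615, -0.1804, 0.0333]
ee_rot: [0.185, 0.967, -0.033, 0.17]
ft_force: [-0.3, 0.1, -1.1]
opening: 0.043
```

Run:
```python
from h import *
for i in range(2): eyes.camera("top");where()
```

```text
t 16.05 xT -30.5 zB 1.4 th 20.0 y 0.1 yaw 0.01 F tray [ 0.4  0.6 -1.7] M [0.1  0.18 0.04] op 0.0428
t 16.1 xT -30.5 zB 1.4 th 20.0 y 0.1 yaw 0.01 F tray [ 0.2  0.3 -1.9] M [0.07 0.25 0.01] op 0.0429
```

Emit:
{"name": "servo_tool", "arguments": {"rows": [0.03, 0, -0.01, 0, 0, 0, 3.5, 0.06, 0, -0.02, 0, 0, 0, 3.5, 0.09, 0, -0.03, 0, 0, 0, 3.5, 0.12, 0, -0.04, 0, 0, 0, 3.5, 0.12, 0, -0.04, 0, 0, 0, 3.5]}}

```text
clock: 16.6
tool_pos: [0.4609, -0.1802, 0.0335]
ee_rot: [0.185, 0.967, -0.033, 0.171]
ft_force: [2.1, -0.7, -3.0]
opening: 0.0429
```

Run:
```python
from h import *
for i in range(2): eyes.camera("top");where()
```

```text
t 16.65 xT -31.2 zB 1.7 th 20.1 y 0.0 yaw 0.01 F tray [ 2.3 -0.2 -2.7] M [ 0.03 -0.06 -0.01] op 0.0427
t 16.7 xT -31.2 zB 1.6 th 20.1 y 0.0 yaw 0.00 F tray [ 2.  -0.2 -2.4] M [ 0.01 -0.08  0.04] op 0.0426
```

Run:
```python
from h import *
for a in((-30.4,1.5,20),(-30.4,1.4,16),(-30.5,1.4,12),(-30.5,1.3,8),(-30.5,1.3,5),(-30.6,1.2,2),(-30.7,1,0)): p,r=pile_pose(*a);go(p,r)
```

```text
16.7 d cm [-0.08 -0.    0.04] rot deg [-0.    0.05  0.  ]
16.7 d cm [-0.07 -0.    0.23] rot deg [-0.    4.05  0.  ]
16.7 d cm [-0.05 -0.    0.41] rot deg [-0.    8.05  0.  ]
16.7 d cm [-0.01 -0.    0.61] rot deg [-0.   12.05  0.  ]
16.7 d cm [ 0.03 -0.    0.76] rot deg [-0.   15.05  0.  ]
16.7 d cm [ 0.09 -0.    0.92] rot deg [-0.   18.05  0.  ]
16.7 d cm [ 0.14 -0.    1.03] rot deg [-0.   20.05  0.  ]
```

Emit:
{"name": "servo_tool", "arguments": {"rows": [-0.08, 0, 0.04, 0, 0, 0, 3.5, -0.08, 0, 0.14, 0, 2, 0, 3.5, -0.07, 0, 0.23, 0, 4, 0, 3.5, -0.06, 0, 0.41, 0, 8, 0, 3.5, -0.02, 0, 0.61, 0, 12, 0, 3.5]}}

```text
clock: 17.2
tool_pos: [0.4623, -0.1808, 0.0277]
ee_rot: [0.188, 0.98, -0.013, 0.067]
ft_force: [0.0, -0.3, -1.8]
opening: 0.0426
```

Run:
```python
from h import *
for i in range(2): eyes.camera("top");where()
for a in((-30.5,1.3,8),(-30.5,1.3,5),(-30.6,1.2,2),(-30.7,1,0)): p,r=pile_pose(*a);go(p,r)
```

```text
t 17.25 xT -28.7 zB 2.0 th 7.9 y -0.1 yaw -0.00 F tray [ 3.4 -0.6 -0.8] M [-0.03 -0.08 -0.04] op 0.0427
t 17.3 xT -28.6 zB 1.7 th 8.1 y -0.1 yaw 0.01 F tray [ 0.9 -0.2 -1.5] M [ 0.02  0.02 -0.03] op 0.0428
17.3 d cm [0.19 0.01 0.02] rot deg [-0.01  0.09  0.01]
17.3 d cm [0.2  0.01 0.17] rot deg [-0.01  3.09  0.01]
17.3 d cm [0.23 0.01 0.33] rot deg [-0.01  6.09  0.01]
17.3 d cm [0.25 0.01 0.46] rot deg [-0.01  8.09  0.01]
```

Emit:
{"name": "servo_tool", "arguments": {"rows": [0, 0, 0, 0, 0, 0, 3.5, 0, 0, 0, 0, 0, 0, 3.5, 0.05, 0, 0, 0, 0, 0, 3.5, 0.1, 0, 0, 0, 0, 0, 3.5, 0.1, 0, 0, 0, 0, 0, 3.5]}}

```text
clock: 17.8
tool_pos: [0.4622, -0.1807, 0.0278]
ee_rot: [0.188, 0.98, -0.013, 0.07]
ft_force: [4.7, -0.8, -4.5]
opening: 0.0428
```

Run:
```python
from h import *
for i in range(2): eyes.camera("top");where()
for a in((-30.5,1.3,8),(-30.5,1.3,5),(-30.6,1.2,2),(-30.7,1,0)): p,r=pile_pose(*a);go(p,r)
```

```text
t 17.85 xT -31.3 zB 1.2 th 8.1 y 0.0 yaw 0.00 F tray [ 5.6  0.1 -4.8] M [-0.19 -0.66 -0.03] op 0.043
t 17.9 xT -31.3 zB 1.2 th 8.1 y 0.0 yaw 0.00 F tray [ 3.9  0.2 -4.4] M [-0.22 -0.69  0.02] op 0.0424
17.9 d cm [-0.08 -0.    0.01] rot deg [-0.    0.1   0.01]
17.9 d cm [-0.08 -0.    0.16] rot deg [-0.    3.1   0.01]
17.9 d cm [-0.05 -0.    0.33] rot deg [-0.    6.1   0.01]
17.9 d cm [-0.02 -0.    0.45] rot deg [-0.    8.1   0.01]
```

Emit:
{"name": "servo_tool", "arguments": {"rows": [-0.08, 0, 0.01, 0, 0, 0, 3.5, -0.08, 0, 0.08, 0, 1.5, 0, 3.5, -0.08, 0, 0.16, 0, 3, 0, 3.5, -0.08, 0, 0.16, 0, 3, 0, 3.5, -0.08, 0, 0.16, 0, 3, 0, 3.5]}}

```text
clock: 18.4
tool_pos: [0.4624, -0.1808, 0.0257]
ee_rot: [0.188, 0.981, -0.008, 0.042]
ft_force: [1.5, -0.9, -1.3]
opening: 0.0429
```

Run:
```python
from h import *
for i in range(3): eyes.camera("top");where()
for a in((-30.7,1.2,3),(-30.7,1.2,2),(-30.7,.8,0)): p,r=pile_pose(*a);go(p,r)
```

```text
t 18.45 xT -31.2 zB 0.8 th 5.0 y 0.0 yaw 0.01 F tray [ 2.3  0.4 -1. ] M [-0.14 -0.24 -0.01] op 0.0429
t 18.5 xT -31.2 zB 0.8 th 5.0 y 0.0 yaw 0.01 F tray [ 2.7  0.3 -1.1] M [-0.11 -0.26 -0.  ] op 0.0425
t 18.55 xT -31.2 zB 0.8 th 5.0 y 0.1 yaw 0.01 F tray [ 2.6 -0.2 -1.9] M [-0.17 -0.26 -0.07] op 0.0426
18.55 d cm [-0.05 -0.01  0.07] rot deg [-0.    1.99  0.01]
18.55 d cm [-0.05 -0.01  0.13] rot deg [-0.    2.99  0.01]
18.55 d cm [-0.03 -0.01  0.27] rot deg [-0.    4.99  0.01]
```

Emit:
{"name": "servo_tool", "arguments": {"rows": [-0.07, 0, 0.01, 0, 0, 0, 3.5, -0.07, 0, 0.07, 0, 2, 0, 3.5, -0.06, 0, 0.18, 0, 3.5, 0, 3.5, -0.05, 0, 0.27, 0, 5, 0, 3.5, -0.05, 0, 0.27, 0, 5, 0, 3.5]}}

```text
clock: 19.05
tool_pos: [0.4635, -0.1812, 0.0231]
ee_rot: [0.188, 0.982, 0.0, -0.001]
ft_force: [0.1, -0.9, 0.1]
opening: 0.0427
```

Run:
```python
from h import *
for i in range(4): eyes.camera("scene");where()
```

```text
t 19.1 xT -30.5 zB 0.6 th -0.1 y 0.1 yaw 0.01 F tray [ 2.4 -0.2 -1.3] M [-0.26 -0.36 -0.02] op 0.0428
t 19.15 xT -30.6 zB 0.7 th -0.0 y 0.1 yaw 0.01 F tray [ 2.  -0.2 -0.8] M [-0.11 -0.18 -0.02] op 0.0424
t 19.2 xT -30.6 zB 0.7 th -0.0 y 0.1 yaw 0.01 F tray [ 1.5 -0.9 -2.1] M [-0.12 -0.22 -0.04] op 0.0429
t 19.25 xT -30.6 zB 0.8 th -0.0 y 0.1 yaw 0.01 F tray [ 0.7  0.6 -3. ] M [-0.07 -0.22  0.02] op 0.0422
```

Emit:
{"name": "servo_tool", "arguments": {"rows": [0, 0, 0.05, 0, 0, 0, 3.5, 0, 0, 0.1, 0, 0, 0, 3.5, 0, 0, 0.1, 0, 0, 0, 3.5, 0, 0, 0.1, 0, 0, 0, 3.5, 0, 0, 0.1, 0, 0, 0, 3.5]}}

```text
clock: 19.75
tool_pos: [0.4631, -0.181, 0.0224]
ee_rot: [0.188, 0.982, 0.0, -0.0]
ft_force: [0.2, 0.3, 1.0]
opening: 0.0428
```

Run:
```python
from h import *
for i in range(2): c=eyes.camera("scene");where()
save(c,"s8.png",(175,250,275,345),6)
```

```text
t 19.8 xT -30.6 zB 0.0 th -0.0 y 0.1 yaw 0.01 F tray [-0.8  0.1  0.8] M [-0.01  0.07  0.01] op 0.0426
t 19.85 xT -30.5 zB 0.0 th -0.0 y 0.1 yaw 0.01 F tray [-1.   0.4  0.5] M [ 0.02  0.09 -0.07] op 0.0426
```

View pics/s8.png

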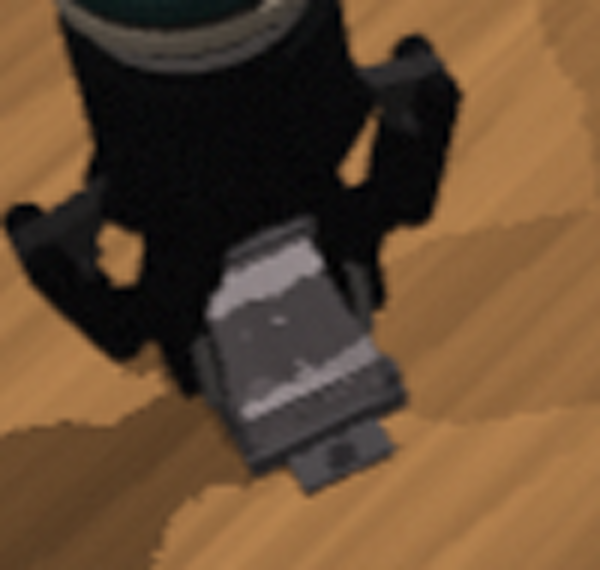

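Emit:
{"name": "servo_tool", "arguments": {"rows": [0, 0, 0, 0, 0, 0, 3.5, 0, 0, 0, 0, 0, 0, 5, 0, 0, 0, 0, 0, 0, 6, 0, 0, 0, 0, 0, 0, 7, 0, 0, 0, 0, 0, 0, 8], "grip_force": 20}}

```text
clock: 20.35
tool_pos: [0.4633, -0.1811, 0.0223]
ee_rot: [0.188, 0.982, -0.0, 0.0]
ft_force: [-1.2, -0.5, 0.1]
opening: 0.0799
```

Emit:
{"name": "servo_tool", "arguments": {"rows": [0, 0, -2, 0, 0, 0, 8, 0, 0, -5, 0, 0, 0, 8, 0, 0, -9, 0, 0, 0, 8, 0, 5, -12, 0, 0, 0, 8, 0, 10, -12, 0, 0, 0, 8]}}

```text
clock: 20.85
tool_pos: [0.5008, -0.0962, 0.1466]
ee_rot: [0.19, 0.982, -0.0, 0.004]
ft_force: [0.9, 0.0, 1.2]
opening: 0.0799
```

Emit:
{"name": "servo_tool", "arguments": {"rows": [0, 4, 0, 0, 0, 0, 8, 0, 8, 0, 0, 0, 0, 8, 0, 10, 0, 0, 0, 0, 8, 0, 10, 0, 0, 0, 0, 8, 0, 10, 0, 0, 0, 0, 8]}}

```text
clock: 21.35
tool_pos: [0.5343, -0.0019, 0.1416]
ee_rot: [0.187, 0.982, -0.0, -0.0]
ft_force: [-0.2, 0.5, 0.5]
opening: 0.0799
```

Run:
```python
from h import *
print(observe()["opening"],observe()["tool_pos"])
tiles=[];a=np.radians(TY)
for n,b in(("top",(370,235,430,291)),("scene",(193,278,253,334))):
    c=eyes.camera(n);tiles.append(cv2.resize(cv2.cvtColor(c["pixels"][b[1]:b[3],b[0]:b[2]],cv2.COLOR_RGB2BGR),(390,364),interpolation=cv2.INTER_CUBIC))
    P=cloud(c).reshape(-1,3);d=(P[:,:2]-TR)*1000;u=d[:,0]*np.cos(a)+d[:,1]*np.sin(a);v=-d[:,0]*np.sin(a)+d[:,1]*np.cos(a)
    m=(u>-20)&(u<26)&(abs(v)<18)&(P[:,2]>.01)
    A=np.c_[u[m],v[m],np.ones(m.sum())];k=np.linalg.lstsq(A,P[m,2]*1000,rcond=None)[0];print(n,m.sum(),"slopes",k[:2],"z mm",k[2])
    m=(P[:,2]>.018)&(P[:,2]<.027)&(u>-22)&(u<40)&(abs(v)<35);print("u max",np.percentile(u[m],98),"v",np.percentile(v[m],[2,98]))
cv2.imwrite("pics/m2.png",np.hstack(tiles))
```

```text
0.07991685623716493 [ 0.5342819  -0.00193997  0.14157453]
top 305 slopes [ 0.00567816 -0.0167596 ] z mm 24.14019816375341
u max 28.57555853885759 v [-23.1213663  19.7415068]
scene 403 slopes [-0.01595366  0.00414214] z mm 23.440650408362025
u max 28.805143667509792 v [-23.12910322  19.49458143]
```

View pics/m2.png

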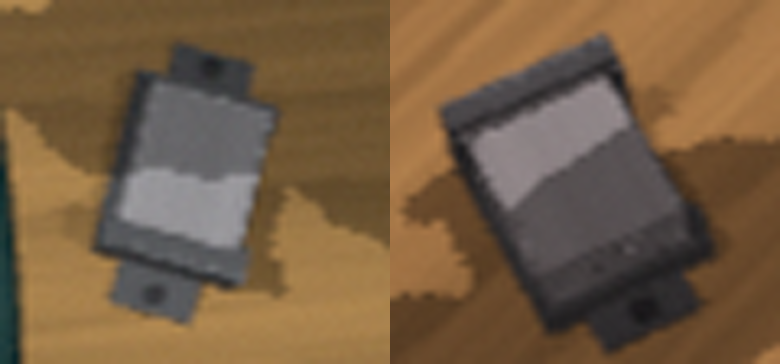

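```bash
python3 -c "
from rig import order
print(order.job_done())"
```

```text
the job is handed in; nothing more can be done
None
```

The four templates are in the tray, tucked under the keeper lip, and the job is handed in (no verdict is reported). I finished at about 21.5 s of the 61 s.

**What I did:**
- **Lift:** I gripped the pile by its short ends and lifted all four together.
- **Set down:** I set the pile on clear bench at about (0.53, -0.03) and let go. The fingertips reached about 3.5 mm below the pile, so they met the bench first with about 24 N and the pile dropped those last few millimetres. It stayed stacked and flat.
- **Insert:** I re-gripped by the long sides and tilted the pile 20° with its lip end low. I slid it under the lip until it touched the end wall at about 2 to 5 N, backed off about 0.7 mm, then levelled and lowered it to the floor before letting go.

**Last checks:**
- **Height and flatness:** the top surface measured 23.4 to 24.1 mm above the bench, where 23 mm is fully down; the depth readings run about 1 mm high. Slopes were within 0.017 rad, and the two cameras disagreed on their sign, so I take that as noise.
- **Position lengthwise:** the arm's reading put the pile about 0.5 mm towards the lip, and the cameras suggest about 1 mm.
- **Position sideways:** the arm's reading put it within 0.1 mm of centre. The cameras suggest about 1 mm towards the tray's -y side, also within the 3 mm limit.
- **Clear of everything:** the gripper was open and well away at hand-in. I never touched the iron, the block, the spray bottle or the black and green look-alikes, though I did not re-measure them at the end.

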